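# Find the hotplate's loose bolt and hold its cap open

## Task

The bench hotplate wobbles because one of its three hold-down bolts is loose: first slide the copper pan sideways, without lifting it, from the middle ring onto the free end ring with the green dot, so that its handle no longer covers the bolts. Then tap the three bolts firmly on the head one after another, from the robot's left to its right; the loose one sinks a little and stays down. Take the red grip of that bolt's yellow cap, lift the cap about 45 degrees open for the spanner and finish while still holding it open; leave the other caps shut and the jar, hammer and tray alone.

Things in the scene. Friction and masses are not known exactly. Their poses are not given: they have to be found in the camera images.
- plate: Fixed dark hotplate, 280 x 560 mm, 20 mm thick, three pale painted rings (120 mm) in a row and, behind them (+x), a rail (top 40 mm above the bench) with three brass bolts under yellow caps. Origin on the bench. Yaw within 0.2 rad. Plate frame: ring centres x = -50, y = -210, 0, 210 mm; bolts x = 80, y = 105 (left), 0, -105 mm (right). The pan slides on the slab, 20 mm above the bench.
- pan: Small open copper saucepan, 90 mm across at the rim, 60 mm high, 0.35 to 0.65 kg, standing on the middle ring. Origin: centre of its underside; its x axis points along the handle. The handle sticks out over the middle bolt, roughly along the plate's +x.
- pan_handle (a point): Point on the centre line of the pan's wooden stick handle, 95 mm from the pan's axis, 85 mm above its underside (105 mm above the bench), to pinch from above. The handle is 14 mm wide (across) and 11 mm high, level, running along the pan's x axis from 70 to 175 mm out. 55 mm of free height below it here; farther out it passes 20 mm over the caps' grips.
- park: Small green dot, 24 mm across, painted in the centre of the free ring, where the pan must go (either the left or the right end ring; the amber jar stands on the other). Origin at the centre of the ring, on the slab's top.
- jar: Amber glass jar, 50 mm across and about 55 mm high, loose, on the other end ring; to be left alone. Origin: centre of its underside.
- hammer: Hammer, 260 mm long, lying on the bench to the right; to be left alone.
- tray: Grey pulp tray with silver scraps, 200 x 140 x 45 mm, loose, on the bench to the left; to be left alone. Origin: centre of its underside.
- bolt_left: The left (+y) upright brass bolt; hexagonal head 24 mm across, showing through a 36 mm window in its cap. Origin: centre of the head's top, 62 mm above the bench, 17 mm above the cap's plate. All three look alike. Tapped straight down with 5 to 20 N (closed fingers), a tight one gives under 2 mm; the loose one gives at about 3 N, sinks 6 mm and stays down.
- travel_left (a joint): How far the left (+y) bolt has sunk, in m: 0 as found, 0.006 when the loose one has been tapped fully down.
- cap_left: left (+y) bolt's yellow cap: plate 90 x 60 x 4 mm, top 45 mm above the bench, red grip on its far end 12 mm (x) by 16 mm (y), 45 to 80 mm above the bench. Origin: grip centre, 68 mm up when shut, 37 mm in +x of the bolt; axes then as the plate's. Hinge line along y at cap x = -82, z = -25 mm: opens up and towards the robot, falls shut if let go (1 to 2 N at the grip). 60 mm free each side of the grip in y.
- hinge_left (a joint): Opening of the left (+y) cap in rad: 0 shut, 1.2 at its stop.
- bolt_mid: The middle upright brass bolt; hexagonal head 24 mm across, showing through a 36 mm window in its cap. Origin: centre of the head's top, 62 mm above the bench, 17 mm above the cap's plate. All three look alike. Tapped straight down with 5 to 20 N (closed fingers), a tight one gives under 2 mm; the loose one gives at about 3 N, sinks 6 mm and stays down.
- travel_mid (a joint): How far the middle bolt has sunk, in m: 0 as found, 0.006 when the loose one has been tapped fully down.
- cap_mid: middle bolt's yellow cap: plate 90 x 60 x 4 mm, top 45 mm above the bench, red grip on its far end 12 mm (x) by 16 mm (y), 45 to 80 mm above the bench. Origin: grip centre, 68 mm up when shut, 37 mm in +x of the bolt; axes then as the plate's. Hinge line along y at cap x = -82, z = -25 mm: opens up and towards the robot, falls shut if let go (1 to 2 N at the grip). 60 mm free each side of the grip in y.
- hinge_mid (a joint): Opening of the middle cap in rad: 0 shut, 1.2 at its stop.
- bolt_right: The right (-y) upright brass bolt; hexagonal head 24 mm across, showing through a 36 mm window in its cap. Origin: centre of the head's top, 62 mm above the bench, 17 mm above the cap's plate. All three look alike. Tapped straight down with 5 to 20 N (closed fingers), a tight one gives under 2 mm; the loose one gives at about 3 N, sinks 6 mm and stays down.
- travel_right (a joint): How far the right (-y) bolt has sunk, in m: 0 as found, 0.006 when the loose one has been tapped fully down.
- cap_right: right (-y) bolt's yellow cap: plate 90 x 60 x 4 mm, top 45 mm above the bench, red grip on its far end 12 mm (x) by 16 mm (y), 45 to 80 mm above the bench. Origin: grip centre, 68 mm up when shut, 37 mm in +x of the bolt; axes then as the plate's. Hinge line along y at cap x = -82, z = -25 mm: opens up and towards the robot, falls shut if let go (1 to 2 N at the grip). 60 mm free each side of the grip in y.
- hinge_right (a joint): Opening of the right (-y) cap in rad: 0 shut, 1.2 at its stop.

How it is judged:
On the way, in this order (a step that is already met when the one before it is completed fails the run):
1. the pan stands on the free ring (horizontal distance between pan and park below 0.02 m and linear speed of pan below 0.03 m/s), for 0.2 s.
2. the left (+y) bolt is tapped with more than 4 N (contact force between the fingers and bolt_left above 4 N).
3. the middle bolt is tapped with more than 4 N (contact force between the fingers and bolt_mid above 4 N).
4. the right (-y) bolt is tapped with more than 4 N (contact force between the fingers and bolt_right above 4 N).
5. the loose bolt's cap is held open, the others shut (((value of joint travel_left above 0.004 m and value of joint hinge_left above 0.6 rad and contact force between the fingers and cap_left above 0.3 N and contact force between cap_left and pan below 0.1 N and value of joint each of hinge_mid, hinge_right below 0.1 rad) or (value of joint travel_mid above 0.004 m and value of joint hinge_mid above 0.6 rad and contact force between the fingers and cap_mid above 0.3 N and contact force between cap_mid and pan below 0.1 N and value of joint each of hinge_left, hinge_right below 0.1 rad) or (value of joint travel_right above 0.004 m and value of joint hinge_right above 0.6 rad and contact force between the fingers and cap_right above 0.3 N and contact force between cap_right and pan below 0.1 N and value of joint each of hinge_left, hinge_mid below 0.1 rad))), for 0.3 s.
At the end, for the whole second after the job is handed in: The pan stands within 20 mm of the free ring's centre; the cap of the bolt that sank (by more than 4 mm) is open by more than 0.6 rad (35 degrees), at rest, held by the fingers (over 0.3 N) and not propped by the pan; the other two caps are shut (under 0.1 rad) (all of step 1 and ((value of joint travel_left above 0.004 m and value of joint hinge_left above 0.6 rad and contact force between the fingers and cap_left above 0.3 N and contact force between cap_left and pan below 0.1 N and value of joint each of hinge_mid, hinge_right below 0.1 rad and velocity of joint hinge_left between -0.15 and 0.15 rad/s) or (value of joint travel_mid above 0.004 m and value of joint hinge_mid above 0.6 rad and contact force between the fingers and cap_mid above 0.3 N and contact force between cap_mid and pan below 0.1 N and value of joint each of hinge_left, hinge_right below 0.1 rad and velocity of joint hinge_mid between -0.15 and 0.15 rad/s) or (value of joint travel_right above 0.004 m and value of joint hinge_right above 0.6 rad and contact force between the fingers and cap_right above 0.3 N and contact force between cap_right and pan below 0.1 N and value of joint each of hinge_left, hinge_mid below 0.1 rad and velocity of joint hinge_right between -0.15 and 0.15 rad/s))); the arm keeps its last pose, push and grip.
It fails at once if the pan is lifted more than 8 mm off the hotplate (z of pan in the frame of plate above 0.028 m).
It fails at once if the pan is tipped by more than 0.2 rad (angle between pan's own z axis and vertical above 0.2 rad).
It fails at once if the cap of a bolt that has not sunk is opened by more than 0.2 rad ((value of joint hinge_left above 0.2 rad and value of joint travel_left below 0.004 m) or (value of joint hinge_mid above 0.2 rad and value of joint travel_mid below 0.004 m) or (value of joint hinge_right above 0.2 rad and value of joint travel_right below 0.004 m)).
It fails at once if the jar, hammer or tray is moved by more than 20 mm (distance of any of jar, hammer, tray from where it was at the start of the episode above 0.02 m).
It also fails if it takes over 67 s, if anything falls off the work surface, if the arm or the gripper's body presses on something with over 40 N, if the wrist force passes 120 N, or if a joint passes its speed limit or range.

## Robot

A 7-joint arm with a two-finger parallel gripper is mounted at the origin on the work surface. World frame = base frame: x ahead of the robot, y to its left, z up, the work surface at z = 0. Lengths are in m, angles in rad, forces in N, time in s.
With the tool pointing down it reaches from about 0.425 to 0.875 m from the base axis. Payload 4.7 kg.
Tool frame: the origin (TCP) lies where the fingers leave the gripper's body, on its centre line; the fingertips stand 70 mm ahead of it and the grasp point (between the pads) lies 51 mm ahead of it; z points along the fingers, y is the line along which they close (so a half turn about z gives the same grasp; the last joint's range is limited). The gripper opens to 87 mm and grips with 3 to 60 N. Pads are 19 mm wide; open, the fingers measure 117 mm over their backs; the gripper's body (75 mm by 190 mm) begins 51 mm behind the grasp point.
Start: joints at [-1.187, 0.321, -0.07, 1.45, 0.023, 1.371, -0.057], TCP at [0.235, 0.606, 0.292] pointing down, gripper open.
Joint ranges: [-2.86, 2.86], [-0.3, 2.09], [-1.38, 1.24], [0.06, 2.45], [-1.56, 4.7], [0.09, 2.05], [-2.69, 2.69]. Speed limits (rad/s): [2.57, 2.57, 3.14, 3.14, 3.14, 3.14, 3.14].

## Interface

Orientations are given as a rotation vector (axis times angle).
In Python, from bench import ctrl gives the robot as it stands.
- The arm moves only by the tool drive_tool, never from a script. Its argument "motion" is a list of rows, each a list of 3 entries, a list of its own where there are three numbers: the shift along the tool's x, y, z in cm, then the turn, a rotation vector about the tool's x, y, z in degrees, then the opening, from -1 (shut) to 1 (fully open). In form: [[[x, y, z], [ax, ay, az], claw], ...]. A call has 1 to 12 rows; each row shifts and turns the commanded pose from where the row before left it, along the tool's axes as they then stand; what a row does not reach is not made up. A row lasts 1/8 s, in which the tool goes at most 62.5 mm and 10.7 degrees, less where a joint would pass 70% of its speed; a pose out of reach is approached as far as the arm can. A call with a gripper value outside its range is refused whole. The fingers move at their own pace and stop on an object; "force" is the grip in N (left out, the last holds). Time passes only in rows, so rows that do not move let the fingers close. It gives the time, the measured TCP pose, the force, the opening and the grip force at its end, in the units of the state.
- ctrl.get_state(): the state, without advancing time (a new reading comes with each control period).
- ctrl.get_image(name): name is "scene" or "top" or "wrist"; returns the picture (420x560x3 uint8, red, green, blue); there is no depth.
- ctrl.calibration(name): a dict with "K" (3x3 intrinsics, pixels), "origin" and "attitude" of the camera in the world; the wrist camera has in their place "tool_from_camera" (4x4, takes a point from camera to tool coordinates, whose origin is the TCP and whose axes are the flange's). Camera axes: x right, y up, looking along -z (the intrinsics and any distortion apply to the point x, -y, -z); pixel columns grow to the right and rows downward; lengths in m; the calibration is good to about 2 mm. A picture is of the moment at which its call begins: read the wrist's pose just before it. calibration takes no time and is no camera call.
- ctrl.close_job(): hands the job in; it is judged then, once.
The state is a dict: "time": time; "joint_positions": joint angles; "qd": joint speeds; "joint_torque": joint torques, N m; "position": TCP position; "tool_rot": TCP orientation; "ft_force": force on the tool from outside, world axes, zero at the start; "torque": the same for the moment, N m; "grip_width": opening from 0.0 (shut) to 1.0 (fully open); "grip_force": force on a finger pad.
Only numpy, scipy, OpenCV 4.12 (cv2) and the standard library are available. Lean on these libraries where they do the work, as an engineer would, in place of code of your own. Each camera call takes 0.05 s, during which the arm holds its last target. There are 200 camera calls.

## Working session

There is one attempt and no reset: what is moved stays moved. The work goes in short steps, Python scripts to look and compute and a tool call to move; the robot and the scene stay as the last step left them, time stands still between calls to the robot, and variables do not carry over. Pictures are saved under pics/ and viewed, at most 10 in all, crops included, and the job is handed in when it is done.

Besides the shell and the picture viewer there is one more tool, called after "Request:" as name(argument=value, ...) on one line, values as JSON. drive_tool: Moves the arm, as the interface text tells. Its arguments: {"type":"object","properties":{"motion":{"type":"array","items":{"type":"array"}},"force":{"type":"number"}},"required":["motion"]}

```bash
mkdir -p pics; ls; cat > h.py <<'E'
import numpy as np, cv2
from bench import ctrl
from scipy.spatial.transform import Rotation as R
def cam(name):
    c=ctrl.calibration(name)
    return c
def save(name,f):
    im=np.asarray(ctrl.get_image(name)); cv2.imwrite('pics/'+f,im[:,:,::-1]); return im
E
python3 - <<'E'
from h import *
s=ctrl.get_state(); print(s)
for n in ("scene","top","wrist"): print(n,ctrl.calibration(n))
a=save("top","top0.png"); b=save("scene","scene0.png")
E
```

```text
pics
{'time': 0.0, 'joint_positions': array([-1.1868939 ,  0.32183039, -0.07005207,  1.45170928,  0.02256822,
        1.3707949 , -0.05686095]), 'qd': array([-1.16989406e-03, -1.85346253e-03, -1.63573010e-04, -1.31194100e-04,
        2.05266262e-03, -1.96925557e-04, -7.53554876e-05]), 'joint_torque': array([ 1.97830145e-04, -4.91286027e+01, -4.03871695e-01, -3.12522769e+01,
       -6.39528804e-02,  4.35662933e-02,  1.62494939e-04]), 'position': array([0.23482363, 0.60563463, 0.29113911]), 'tool_rot': array([-5.77477001e-01, -3.08777391e+00,  3.04001200e-03]), 'ft_force': array([-0.85831343,  0.01043945, -0.05850208]), 'torque': array([0.0590192 , 0.00248947, 0.06789291]), 'grip_force': 0.0, 'grip_width': 0.9960376343122604}
scene {'K': array([[395.42698506,   0.        , 283.9165562 ],
       [  0.        , 395.42698506, 205.13993232],
       [  0.        ,   0.        ,   1.        ]]), 'origin': array([ 1.19087715, -0.23621533,  0.98629171]), 'attitude': array([0.60312404, 0.40727891, 1.17799639])}
top {'K': array([[425.40764753,   0.        , 272.13079401],
       [  0.        , 425.40764753, 214.02634358],
       [  0.        ,   0.        ,   1.        ]]), 'origin': array([0.27993967, 0.01175298, 1.31760817]), 'attitude': array([ 0.15855275, -0.16135511, -1.55302824])}
wrist {'K': array([[312.28988605,   0.        , 280.53999507],
       [  0.        , 312.28988605, 211.12649788],
       [  0.        ,   0.        ,   1.        ]]), 'tool_from_camera': array([[-4.14389144e-04,  9.66120380e-01,  2.58091532e-01,
         7.06529036e-02],
       [ 9.99999758e-01,  5.44782010e-04, -4.33706437e-04,
        -4.33695321e-04],
       [-5.59616252e-04,  2.58091289e-01, -9.66120372e-01,
        -9.20472788e-02],
       [ 0.00000000e+00,  0.00000000e+00,  0.00000000e+00,
         1.00000000e+00]])}
```

View pics/top0.png

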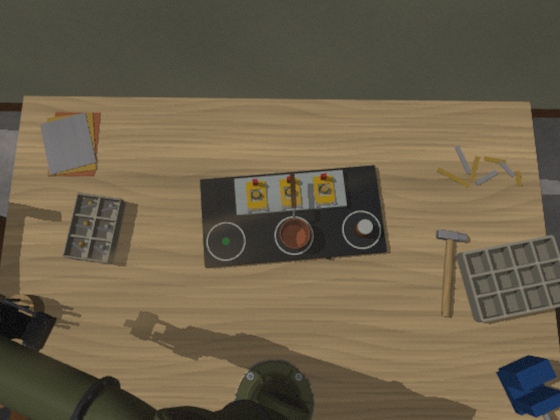

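View pics/scene0.png

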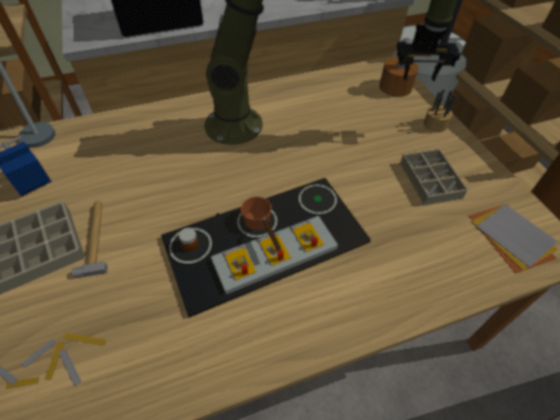

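The top view shows the pan at (294,235) with its handle pointing up the image, towards +x. The green dot is on the left ring at (226,241), the jar at (365,228) and the red grips at about (255,182), (290,178) and (323,177).

```bash
cat >> h.py <<'E'
def pose(name,s=None):
    c=ctrl.calibration(name)
    if name=="wrist":
        s=s or ctrl.get_state(); Rt=R.from_rotvec(s['tool_rot']).as_matrix(); T=c['tool_from_camera']
        return c['K'],Rt@T[:3,:3],Rt@T[:3,3]+s['position']
    return c['K'],R.from_rotvec(c['attitude']).as_matrix(),c['origin']
def onplane(P,uv,z):
    K,Rc,o=P; u,v=uv
    d=Rc@np.array([(u-K[0,2])/K[0,0],-(v-K[1,2])/K[1,1],-1.])
    return o+d*(z-o[2])/d[2]
def blobs(im,lo,hi,amin=5,roi=None):
    m=cv2.inRange(cv2.cvtColor(im,cv2.COLOR_RGB2HSV),lo,hi)
    if roi: k=np.zeros_like(m); x0,y0,x1,y1=roi; k[y0:y1,x0:x1]=255; m&=k
    n,l,st,c=cv2.connectedComponentsWithStats(m)
    return [(c[i],st[i]) for i in range(1,n) if st[i][4]>=amin]
E
python3 - <<'E'
from h import *
im=cv2.imread('pics/top0.png')[:,:,::-1].copy(); P=pose("top")
roi=(195,155,395,275)
for nm,lo,hi,z,a in [("green",(40,80,40),(85,255,255),.02,5),("yellow",(20,150,100),(35,255,255),.045,60),("red",(170,150,80),(180,255,255),.08,3),("copper",(3,80,50),(14,255,255),.08,20)]:
    for c,st in blobs(im,lo,hi,a,roi): print(nm,c.round(1),st,onplane(P,c,z).round(4))
# plate outline: dark mask
hsv=cv2.cvtColor(im,cv2.COLOR_RGB2HSV); g=im.max(2)
m=((g<70)|(hsv[:,:,1]<70)).astype('uint8'); k=np.zeros_like(m); k[155:275,195:395]=1
m=cv2.morphologyEx(m*k,cv2.MORPH_OPEN,np.ones((5,5)));m=cv2.morphologyEx(m,cv2.MORPH_CLOSE,np.ones((15,15)))
cs,_=cv2.findContours(m,0,1); r=cv2.minAreaRect(max(cs,key=cv2.contourArea)); b=cv2.boxPoints(r); print(b)
w=np.array([onplane(P,q,.02) for q in b]); print(w.round(4),w.mean(0), np.linalg.norm(np.diff(w,axis=0),axis=1))
E
```

```text
green [225.5 240.6] [222 237   8   8  51] [0.4634 0.1533 0.02  ]
yellow [323.6 189.9] [313 176  22  27 319] [ 0.6215 -0.1471  0.045 ]
yellow [284.6 192.6] [280 179  12  27 169] [ 0.6112 -0.0267  0.045 ]
yellow [297.3 192. ] [295 178   6  27  93] [ 0.6136 -0.0661  0.045 ]
yellow [256.  195.2] [246 181  21  28 325] [0.6021 0.0614 0.045 ]
copper [291.8 188.4] [287 173   9  35  98] [ 0.6154 -0.0472  0.08  ]
copper [323.2 177. ] [321 174   6   6  21] [ 0.6525 -0.1423  0.08  ]
copper [294.4 233.1] [279 218  32  31 759] [ 0.4795 -0.0553  0.08  ]
copper [356.7 230.1] [354 223   9  14  39] [ 0.4906 -0.239   0.08  ]
[[198.03842 179.37747]
 [379.22787 164.5037 ]
 [386.52206 253.36014]
 [205.33261 268.23392]]
[[ 0.6576  0.2469  0.02  ]
 [ 0.7142 -0.3292  0.02  ]
 [ 0.4299 -0.3403  0.02  ]
 [ 0.3781  0.2117  0.02  ]] [ 0.54494151 -0.0527394   0.02      ] [0.57887205 0.28450886 0.55440304]
```

Request:
drive_tool(motion=[[[0,0,0],[0,0,-8.8],1],[[0,0,0],[0,0,-8.8],1],[[0,0,0],[0,0,-8.9],1],[[-2,-4.9,0],[0,0,0],1],[[-2,-4.9,0],[0,0,0],1],[[-2,-4.9,0],[0,0,0],1],[[-2,-4.9,0],[0,0,0],1],[[-2,-4.9,0],[0,0,0],1],[[-2,-4.9,0],[0,0,0],1],[[-2,-4.9,0],[0,0,0],1],[[-2,-4.9,0],[0,0,0],1],[[-2,-4.9,0],[0,0,0],1]], force=25)

```text
time: 1.6
position: [0.4554, 0.1819, 0.2921]
tool_rot: [0.146, -3.138, -0.0]
ft_force: [0.8, 0.0, 0.6]
grip_width: 1.002
grip_force: 0.0
```

Request:
drive_tool(motion=[[[-2,-4.9,0],[0,0,0],1],[[-2,-4.9,0],[0,0,0],1],[[-2,-4.9,0],[0,0,0],1],[[-2,-4.9,0],[0,0,0],1],[[-2,-4.9,0],[0,0,0],1],[[0,0,0],[0,0,0],1],[[0,0,0],[0,0,0],1]])

```text
time: 2.48
position: [0.5769, -0.0504, 0.2916]
tool_rot: [0.146, -3.137, -0.001]
ft_force: [0.2, 1.0, -0.4]
grip_width: 1.0
grip_force: 0.0
```

```bash
python3 - <<'E'
from h import *
s=ctrl.get_state(); print(s['time'],s['position'],R.from_rotvec(s['tool_rot']).as_matrix().round(3),s['ft_force'])
im=save("wrist","w1.png")
E
```

```text
2.475 [ 0.57692956 -0.05039042  0.29163885] [[-0.996 -0.093 -0.001]
 [-0.093  0.996  0.001]
 [ 0.001  0.001 -1.   ]] [ 0.21387726  1.03277445 -0.39300488]
```

View pics/w1.png

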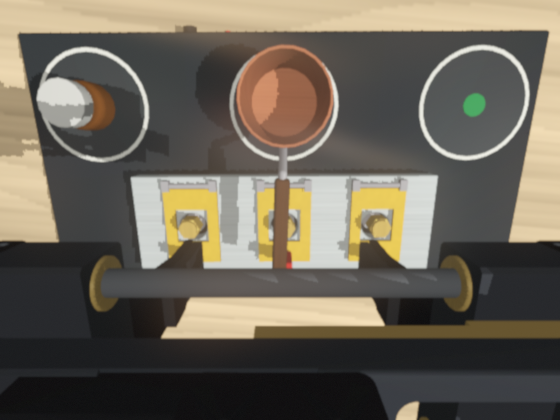

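The wrist view shows the pan rim at (285,97), the handle running from (283,180) to (280,268), the green dot at (474,105) and the bolt heads at about (190,226), (285,226) and (379,226).

```bash
python3 - <<'E'
from h import *
im=cv2.imread('pics/w1.png')[:,:,::-1].copy(); P=pose("wrist")
for nm,lo,hi,z,a,roi in [("green",(40,80,40),(85,255,255),.02,50,(400,60,560,160)),("copper",(2,60,40),(15,255,255),.08,500,(230,30,345,150)),("yellow",(20,150,100),(28,255,255),.045,300,(150,170,420,270))]:
    for c,st in blobs(im,lo,hi,a,roi): print(nm,c.round(1),st,onplane(P,c,z).round(4))
hsv=cv2.cvtColor(im,cv2.COLOR_RGB2HSV)
m=cv2.inRange(hsv,(2,60,40),(15,255,255))
pr=m[30:148,230:345]; cs,_=cv2.findContours(pr,0,1); (x,y),r=cv2.minEnclosingCircle(max(cs,key=cv2.contourArea)); print('rim',x+230,y+30,r,onplane(P,(x+230,y+30),.08))
for v in (190,205,220,235,250,262):
    u=np.where(m[v,265:300])[0]+265; 
    if len(u): print(v,u.min(),u.max(),onplane(P,((u.min()+u.max())/2,v),.1105).round(4))
for b in ((190,226),(285,226),(379,226)): print('bolt',onplane(P,b,.062).round(4))
E
```

```text
green [473.8 104.5] [463  93  23  24 426] [0.4614 0.1545 0.02  ]
copper [282.5  93.7] [ 230   42  104  106 8481] [ 0.4762 -0.0571  0.08  ]
yellow [377.5 217.9] [ 349  189   56   72 1913] [0.594  0.0623 0.045 ]
yellow [192.5 218.3] [ 164  190   56   70 1934] [ 0.614  -0.1458  0.045 ]
yellow [264.9 223.6] [259 190  15  70 737] [ 0.6126 -0.0639  0.045 ]
yellow [300.2 225.2] [287 190  23  70 937] [ 0.6108 -0.0238  0.045 ]
rim 273.4274673461914 89.16133499145508 63.37843704223633 [ 0.47305598 -0.06575808  0.08      ]
190 276 288 [ 0.5595 -0.0498  0.1105]
205 275 287 [ 0.5733 -0.0494  0.1105]
220 273 287 [ 0.5874 -0.049   0.1105]
235 274 286 [ 0.6018 -0.0477  0.1105]
250 274 286 [ 0.6166 -0.0463  0.1105]
262 273 291 [ 0.6285 -0.0432  0.1105]
bolt [ 0.6175 -0.1438  0.062 ]
bolt [ 0.608  -0.0417  0.062 ]
bolt [0.5985 0.0595 0.062 ]
```

Request:
drive_tool(motion=[[[0.3,0.1,3],[0,0,1.5],1],[[0,0,3],[0,0,0],1],[[0,0,3],[0,0,0],1],[[0,0,2],[0,0,0],1],[[0,0,1.5],[0,0,0],1],[[0,0,1],[0,0,0],1],[[0,0,0],[0,0,0],1],[[0,0,0],[0,0,0],-1],[[0,0,0],[0,0,0],-1],[[0,0,0],[0,0,0],-1],[[0,0,0],[0,0,0],-1],[[0,0,0],[0,0,0],-1]], force=15)

```text
time: 4.03
position: [0.5742, -0.0503, 0.1573]
tool_rot: [-0.104, 3.14, 0.0]
ft_force: [-0.5, 0.2, -0.0]
grip_width: 0.515
grip_force: 0.0
```

Request:
drive_tool(motion=[[[0,0,0],[0,0,0],-1],[[0,0,0],[0,0,0],-1],[[0,0,0],[0,0,0],-1],[[0,0,0],[0,0,0],-1]])

```text
time: 4.53
position: [0.5742, -0.0501, 0.1573]
tool_rot: [-0.104, 3.14, 0.001]
ft_force: [0.1, 1.1, 0.4]
grip_width: 0.159
grip_force: 15.0
```

Request:
drive_tool(motion=[[[0,0.3,0],[0,0,0],-1],[[0,0.6,0],[0,0,0],-1],[[0,1,0],[0,0,0],-1],[[0,1.2,0],[0,0,0],-1],[[0,1.4,0],[0,0,0],-1],[[0,1.4,0],[0,0,0],-1],[[0,1.4,0],[0,0,0],-1],[[0,1.4,0],[0,0,0],-1],[[0,1.4,0],[0,0,0],-1]], force=20)

```text
time: 5.65
position: [0.5673, 0.0514, 0.1572]
tool_rot: [0.105, -3.14, -0.0]
ft_force: [0.3, -2.4, 0.3]
grip_width: 0.159
grip_force: 20.1
```

Request:
drive_tool(motion=[[[0,1.4,0],[0,0,0],-1],[[0,1.4,0],[0,0,0],-1],[[0.1,1.4,0],[0,0,0],-1],[[0.1,1.4,0],[0,0,0],-1],[[0.1,1.4,0],[0,0,0],-1],[[0,1.4,0],[0,0,0],-1],[[0,1.2,0],[0,0,0],-1],[[0,0.8,0],[0,0,0],-1],[[0,0.4,0],[0,0,0],-1],[[0,0,0],[0,0,0],-1],[[0,0,0],[0,0,0],-1]])

```text
time: 7.02
position: [0.5572, 0.1583, 0.1572]
tool_rot: [0.104, -3.14, -0.002]
ft_force: [-0.1, -0.4, 0.4]
grip_width: 0.159
grip_force: 20.0
```

```bash
python3 - <<'E'
from h import *
s=ctrl.get_state(); print(s['time'],s['position'],s['ft_force'],s['grip_width'])
a=save("top","top1.png"); w=save("wrist","w2.png")
cv2.imwrite('pics/both.png',np.hstack([cv2.resize(a[150:280,190:400],(400,248)),cv2.resize(w,(400,300))[:248]])[:,:,::-1])
E
```

```text
7.025 [0.55720285 0.15829416 0.15724041] [-0.13609973 -0.43756525  0.39445686] 0.15874090699084092
```

View pics/both.png

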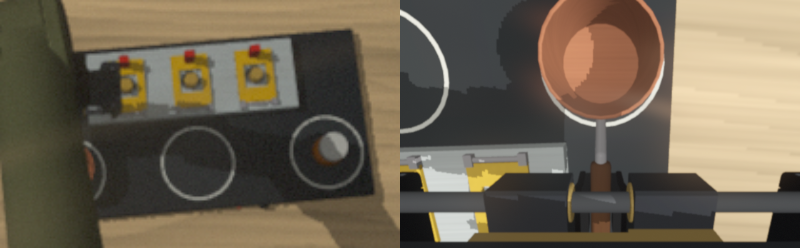

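```bash
python3 - <<'E'
from h import *
print(onplane(pose("wrist"),(281,81),.08))
E
```

```text
[0.46383202 0.1521579  0.08      ]
```

Request:
drive_tool(motion=[[[0,0,0],[0,0,0],1],[[0,0,0],[0,0,0],1],[[0,0,0],[0,0,0],1],[[0,0,0],[0,0,0],1],[[0,0,0],[0,0,0],1],[[0,0,0],[0,0,0],1],[[0,0,-1.5],[0,0,0],1],[[0,0,-2.5],[0,0,0],1],[[0,0,-3],[0,0,0],1],[[0,0,-3],[0,0,0],1],[[0,0,0],[0,0,0],1]])

```text
time: 8.5
position: [0.5589, 0.1583, 0.2612]
tool_rot: [-0.104, 3.134, 0.004]
ft_force: [0.7, 0.0, -0.3]
grip_width: 1.003
grip_force: 0.0
```

```bash
python3 - <<'E'
from h import *
s=ctrl.get_state(); print(s['time'],s['position'],s['ft_force'],s['grip_width'],R.from_rotvec(s['tool_rot']).as_matrix()[:,0])
w=save("wrist","w3.png")
E
```

```text
8.5 [0.55894584 0.15827135 0.26115413] [ 0.74575879  0.02742018 -0.26187106] 1.0031220891928363 [-0.99778234 -0.06625969 -0.00632865]
```

View pics/w3.png

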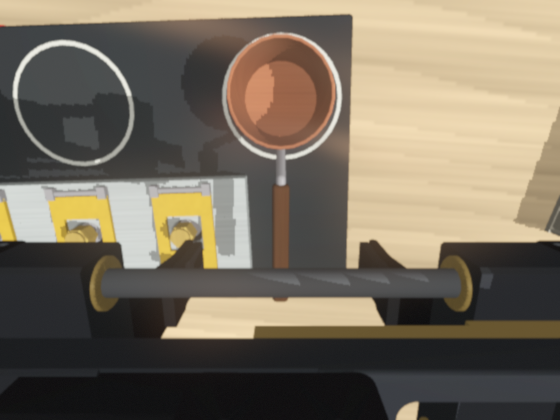

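Request:
drive_tool(motion=[[[-0.7,-2,0],[0,0,-1.5],-1],[[-0.7,-2,0],[0,0,0],-1],[[-0.7,-2,0],[0,0,0],-1],[[-0.7,-2,0],[0,0,0],-1],[[-0.7,-2,0],[0,0,0],-1],[[0,0,3],[0,0,0],-1],[[0,0,3],[0,0,0],-1],[[0,0,3],[0,0,0],-1],[[0,0,2],[0,0,0],-1],[[0,0,0.5],[0,0,0],-1],[[0,0,0],[0,0,0],-1],[[0,0,0],[0,0,0],-1]])

```text
time: 10.05
position: [0.6017, 0.0615, 0.1435]
tool_rot: [-0.145, 3.136, 0.001]
ft_force: [0.5, -0.2, 0.5]
grip_width: 0.003
grip_force: 0.0
```

Request:
drive_tool(motion=[[[0,0,0],[0,0,0],-1]])

```text
time: 10.18
position: [0.6015, 0.0615, 0.1433]
tool_rot: [-0.146, 3.136, 0.001]
ft_force: [0.3, -0.9, 0.2]
grip_width: 0.002
grip_force: 0.0
```

```bash
python3 - <<'E'
from h import *
s=ctrl.get_state(); print(s['position'],s['ft_force'],s['grip_width'],R.from_rotvec(s['tool_rot']).as_matrix().round(3))
E
```

```text
[0.60146716 0.06153057 0.14327816] [ 0.31421581 -0.85494425  0.23860772] 0.0016260024023546126 [[-0.996 -0.093  0.002]
 [-0.093  0.996  0.001]
 [-0.002  0.    -1.   ]]
```

Request:
drive_tool(motion=[[[0,0,0.5],[0,0,0],-1],[[0,0,0.4],[0,0,0],-1],[[0,0,0.2],[0,0,0],-1],[[0,0,0.2],[0,0,0],-1],[[0,0,0],[0,0,0],-1]])

```text
time: 10.8
position: [0.6009, 0.0614, 0.129]
tool_rot: [0.146, -3.138, 0.0]
ft_force: [-0.6, 0.4, 1.0]
grip_width: 0.006
grip_force: 0.0
```

Request:
drive_tool(motion=[[[0,0,0.2],[0,0,0],-1],[[0,0,0],[0,0,0],-1]])

```text
time: 11.05
position: [0.601, 0.0615, 0.1272]
tool_rot: [-0.146, 3.138, 0.0]
ft_force: [-0.4, 0.4, 0.7]
grip_width: 0.006
grip_force: 0.3
```

Request:
drive_tool(motion=[[[0,0,0.2],[0,0,0],-1],[[0,0,0],[0,0,0],-1]])

```text
time: 11.3
position: [0.6011, 0.0614, 0.1261]
tool_rot: [-0.145, 3.138, 0.001]
ft_force: [-2.1, -0.0, 6.8]
grip_width: 0.007
grip_force: 3.3
```

Request:
drive_tool(motion=[[[0,0,0.15],[0,0,0],-1],[[0,0,0],[0,0,0],-1]])

```text
time: 11.55
position: [0.6011, 0.0614, 0.126]
tool_rot: [-0.145, 3.138, 0.001]
ft_force: [-5.7, 0.1, 13.7]
grip_width: 0.003
grip_force: 7.2
```

Request:
drive_tool(motion=[[[0,0,-2],[0,0,0],-1],[[0,0,-1.5],[0,0,0],-1],[[0,-2.5,0],[0,0,0],-1],[[0,-3,0],[0,0,0],-1],[[0,-3,0],[0,0,0],-1],[[0,-2,0],[0,0,0],-1],[[0,0,1],[0,0,0],-1],[[0,0,0.6],[0,0,0],-1],[[0,0,0],[0,0,0],-1],[[0,0,0],[0,0,0],-1]])

```text
time: 12.8
position: [0.6107, -0.042, 0.1426]
tool_rot: [0.148, -3.138, -0.001]
ft_force: [-0.3, 0.8, -0.5]
grip_width: 0.004
grip_force: 0.0
```

Request:
drive_tool(motion=[[[0,0,0.4],[0,0,0],-1],[[0,0,0.2],[0,0,0],-1],[[0,0,0.2],[0,0,0],-1],[[0,0,0],[0,0,0],-1]])

```text
time: 13.3
position: [0.6105, -0.0431, 0.1346]
tool_rot: [0.145, -3.138, -0.0]
ft_force: [0.4, 0.5, 0.0]
grip_width: 0.004
grip_force: 0.0
```

Request:
drive_tool(motion=[[[0,0,0.2],[0,0,0],-1],[[0,0,0.1],[0,0,0],-1],[[0,0,0],[0,0,0],-1]])

```text
time: 13.68
position: [0.6107, -0.0431, 0.1319]
tool_rot: [-0.146, 3.138, 0.0]
ft_force: [-0.1, -0.6, 1.3]
grip_width: 0.005
grip_force: 0.6
```

Request:
drive_tool(motion=[[[0,0,0.15],[0,0,0],-1],[[0,0,0],[0,0,0],-1]])

```text
time: 13.92
position: [0.6108, -0.0432, 0.1318]
tool_rot: [-0.145, 3.138, 0.001]
ft_force: [-4.1, -0.3, 9.6]
grip_width: 0.002
grip_force: 4.6
```

Request:
drive_tool(motion=[[[0,0,-1.5],[0,0,0],-1],[[0,0,-1.4],[0,0,0],-1],[[0,-2.5,0],[0,0,0],-1],[[0,-3,0],[0,0,0],-1],[[0,-3,0],[0,0,0],-1],[[0,-2,0],[0,0,0],-1],[[0,0,1],[0,0,0],-1],[[0,0,0.9],[0,0,0],-1],[[0,0,0.5],[0,0,0],-1],[[0,0,0.2],[0,0,0],-1],[[0,0,0.2],[0,0,0],-1],[[0,0,0],[0,0,0],-1]])

```text
time: 15.42
position: [0.6206, -0.147, 0.1319]
tool_rot: [-0.146, 3.138, 0.001]
ft_force: [-0.8, 1.4, 3.4]
grip_width: 0.005
grip_force: 1.7
```

Request:
drive_tool(motion=[[[0,0,0.15],[0,0,0],-1],[[0,0,0],[0,0,0],-1]])

```text
time: 15.68
position: [0.6207, -0.1471, 0.1318]
tool_rot: [-0.146, 3.137, 0.002]
ft_force: [-4.3, 2.0, 11.7]
grip_width: 0.005
grip_force: 5.5
```

Request:
drive_tool(motion=[[[0,0,-3],[0,0,0],-1],[[0,0,-4],[0,0,0],-0.2],[[-0.5,3.5,0],[0,0,0],-0.2],[[-0.6,3.5,0],[0,0,0],-0.2],[[-0.6,3.5,0],[0,0,0],-0.2],[[-0.7,3.5,0],[0,0,0],-0.2],[[-0.7,3.5,0],[0,0,0],-0.2],[[-0.6,3.5,0],[0,0,0],-0.2],[[0,0,0],[0,0,0],-0.2],[[0,0,3],[0,0,0],-0.2],[[0,0,0],[0,0,0],-0.2]])

```text
time: 17.05
position: [0.6362, 0.0634, 0.1675]
tool_rot: [0.143, -3.134, 0.002]
ft_force: [0.8, -0.5, -0.6]
grip_width: 0.401
grip_force: 0.0
```

```bash
python3 - <<'E'
from h import *
s=ctrl.get_state(); print(s['position'],s['ft_force'],s['grip_width'])
w=save("wrist","w4.png"); a=save("scene","s4.png")
cv2.imwrite('pics/b4.png',np.hstack([cv2.resize(a[170:310,160:370],(450,300)),cv2.resize(w,(350,262))[[*range(262)]+[0]*38]])[:,:,::-1])
E
```

```text
[0.63618943 0.06341288 0.16754639] [ 0.762569   -0.54080191 -0.64540803] 0.40086573605247167
```

View pics/b4.png

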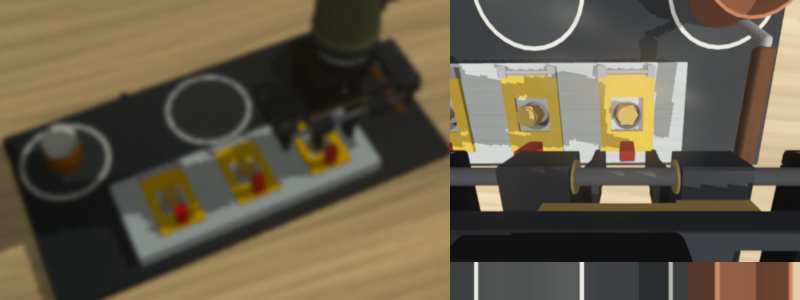

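The grip lies midway between the fingers, and the left bolt looks lower than the others. I'll descend and grip it.

Request:
drive_tool(motion=[[[-0.1,0,1.5],[0,0,0],-0.2],[[0,0,1.5],[0,0,0],-0.2],[[0,0,1],[0,0,0],-0.2],[[0,0,0.4],[0,0,0],-0.2],[[0,0,0],[0,0,0],-0.2],[[0,0,0],[0,0,0],-1],[[0,0,0],[0,0,0],-1],[[0,0,0],[0,0,0],-1],[[0,0,0],[0,0,0],-1]], force=20)

```text
time: 18.27
position: [0.639, 0.0652, 0.1262]
tool_rot: [-0.146, 3.137, 0.001]
ft_force: [-0.4, 0.2, 1.3]
grip_width: 0.182
grip_force: 20.0
```

```bash
python3 - <<'E'
from h import *
s=ctrl.get_state(); p=s['position'];print(p,s['ft_force'],s['grip_width'],s['grip_force'],R.from_rotvec(s['tool_rot']).as_matrix().round(3))
# arc per 5 deg step: hinge in tool coords (tool x = -plate x, z down)
b=np.array([.6011,.0614]); ex=np.array([np.cos(.093),np.sin(.093)])
hx=-((b-.045*ex-p[:2])@ex); hz=p[2]-.043
print('hinge tool x,z',hx,hz)
for sgn in (1,-1):
    Rm=R.from_euler('y',sgn*5,degrees=True).as_matrix(); h=np.array([hx,0,hz]); print(sgn,(h-Rm@h)*100, )
E
```

```text
[0.63897072 0.06515371 0.12617993] [-0.40000807  0.16373847  1.2876415 ] 0.18167561511011002 19.999332963488996 [[-0.996 -0.093  0.001]
 [-0.093  0.996  0.   ]
 [-0.001  0.    -1.   ]]
hinge tool x,z 0.08305565571762032 0.0831799277984452
1 [-0.69335565  0.          0.75553021]
-1 [ 0.75656602  0.         -0.69222526]
```

Request:
drive_tool(motion=[[[0.38,0,-0.35],[0,-2.5,0],-1],[[0.38,0,-0.35],[0,-2.5,0],-1],[[0.76,0,-0.69],[0,-5,0],-1],[[0.76,0,-0.69],[0,-5,0],-1],[[0,0,0],[0,0,0],-1]], force=25)

```text
time: 18.9
position: [0.6142, 0.0627, 0.1454]
tool_rot: [-0.134, 2.874, 0.019]
ft_force: [2.1, -0.4, -1.9]
grip_width: 0.178
grip_force: 25.0
```

Request:
drive_tool(motion=[[[0.76,0,-0.69],[0,-5,0],-1],[[0.76,0,-0.69],[0,-5,0],-1],[[0.76,0,-0.69],[0,-5,0],-1],[[0.76,0,-0.69],[0,-5,0],-1],[[0,0,0],[0,0,0],-1]])

```text
time: 19.52
position: [0.5762, 0.0592, 0.1586]
tool_rot: [-0.118, 2.528, 0.037]
ft_force: [2.2, 0.9, -0.1]
grip_width: 0.182
grip_force: 25.0
```

```bash
python3 - <<'E'
from h import *
s=ctrl.get_state(); p=s['position'];Rm=R.from_rotvec(s['tool_rot']).as_matrix();print(p,s['ft_force'],s['joint_positions'].round(2))
b=np.array([.6011,.0614]); ex=np.array([np.cos(.093),np.sin(.093)])
q=p+.051*Rm[:,2]; h=b-.045*ex; r=np.array([(q[:2]-h)@ex,q[2]-.043]); print(r,np.hypot(*r),'open deg',np.degrees(np.arctan2(r[1],r[0])-np.arctan2(.032,.083)),np.degrees(np.arcsin(Rm[0,2])))
E
```

```text
[0.57617388 0.05916628 0.15863543] [ 2.24785987  0.94885898 -0.14619373] [-0.61 -0.01  0.44  2.24  0.16  0.31  1.36]
[0.04923393 0.07386385] 0.08876850791715729 open deg 35.230811872482796 34.83677664026362
```

Request:
drive_tool(motion=[[[0.23,0,-0.46],[0,0,0],-1],[[0.23,0,-0.46],[0,0,0],-1],[[0.23,0,-0.46],[0,0,0],-1],[[0,0,0],[0,0,0],-1],[[0,0,0],[0,0,0],-1],[[0,0,0],[0,0,0],-1],[[0,0,0],[0,0,0],-1]])

```text
time: 20.4
position: [0.5631, 0.0579, 0.1661]
tool_rot: [-0.117, 2.527, 0.037]
ft_force: [4.2, 0.5, 4.0]
grip_width: 0.181
grip_force: 25.0
```

```bash
python3 - <<'E'
from h import *
s=ctrl.get_state(); p=s['position'];Rm=R.from_rotvec(s['tool_rot']).as_matrix();print(p,s['ft_force'],s['grip_width'],s['grip_force'],s['joint_positions'].round(2))
b=np.array([.6011,.0614]); ex=np.array([np.cos(.093),np.sin(.093)])
q=p+.051*Rm[:,2]; h=b-.045*ex; r=np.array([(q[:2]-h)@ex,q[2]-.043]); print(r,np.hypot(*r),'open deg',np.degrees(np.arctan2(r[1],r[0])-np.arctan2(.032,.083)))
w=save("wrist","w5.png"); a=save("scene","s5.png")
cv2.imwrite('pics/b5.png',np.hstack([cv2.resize(a[170:310,160:370],(450,300)),cv2.resize(w,(350,262))[[*range(262)]+[0]*38]])[:,:,::-1])
E
```

```text
[0.56308583 0.05792143 0.1661153 ] [4.17689092 0.52467957 3.9528078 ] 0.18105747113965165 24.997956133447587 [-0.6  -0.06  0.42  2.26  0.22  0.33  1.3 ]
[0.03614728 0.08138611] 0.0890523699682267 open deg 44.968059664243086
```

View pics/b5.png

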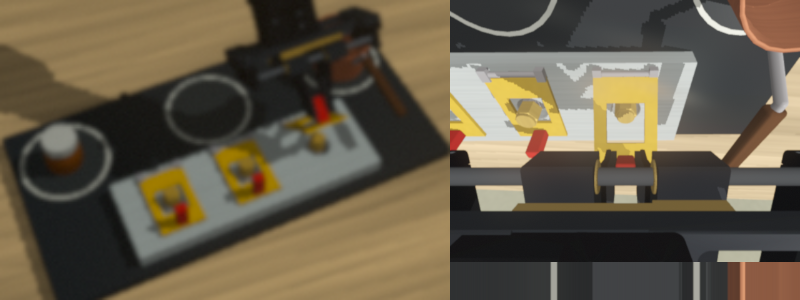

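```bash
python3 - <<'E'
from h import *
P=pose("wrist")
for q in ((461,267),(528,176)): print(onplane(P,q,.105))
P=pose("top"); a=save("top","t5.png")
s=ctrl.get_state(); print(s['time'],s['ft_force'],s['grip_force'],abs(s['qd']).max())
cv2.imwrite('pics/b6.png',cv2.resize(a[150:280,190:400],(630,390))[:,:,::-1])
E
```

```text
[0.60919922 0.17229421 0.105     ]
[0.53391821 0.15985777 0.105     ]
20.55 [ 4.57639466 -0.40018613  4.67877536] 24.997859839349985 0.0009669155368498676
```

View pics/b6.png

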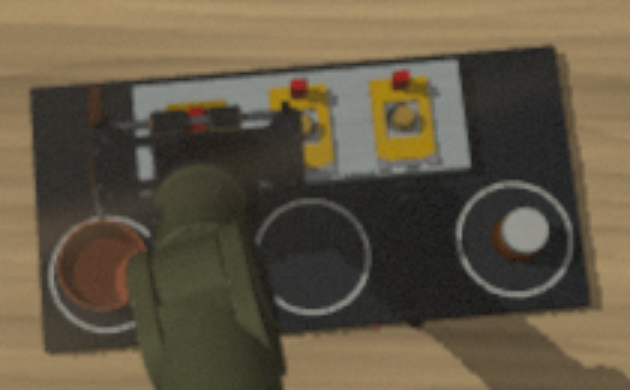

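```bash
python3 - <<'E'
from h import *
print(onplane(pose("top"),(224,238.3),.08))
print(ctrl.close_job())
E
```

```text
[0.46157508 0.1514523  0.08      ]
the job is handed in; nothing more can be done
None
```

I handed the job in: the pan is on the green-dot ring about 3 mm from its centre (camera estimate). Of the three bolts, tapped left to right, only the left one sank, by about 6 mm. The gripper is holding the left cap about 45 degrees open with the other two caps shut; the verdict wasn't shown.

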